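Set the kiln's soak dial four clicks on and start it

TASK

On the grey kiln console, push the big dial's fin round with a closed fingertip, clockwise seen from above, exactly four clicks from where it stands now, so that it rests in the fourth notch. Then press the larger of the two push buttons fully down with a fingertip and let it come back up. Work lightly, pinch or grasp nothing, do not press the smaller button, and leave the things lying about where they are.

Things in the scene. Friction and masses are not known exactly. Their poses are not given: they have to be found in the camera images.
- console: Fixed grey metal console, 170 (its x) x 360 (its y) x 65 mm high, level top at 65 mm. Origin: centre of its underside. The dial is on its +y half, the two buttons on its -y half, a loose jar between them.
- dial_base: Round aluminium bezel of the dial, fixed on the console's top: radius 62 mm, 4 mm thick, with 15 black tick marks, one per click. Origin: centre of its underside, on the dial's axis; z up. It carries the dial.
- dial_axis (a point): Point on the dial's axis at the height of the disc's top face, 16 mm above the bezel's underside and 81 mm above the table. Does not turn. The dial: a black disc of radius 50 mm and 12 mm thick, a grey hub of radius 14 mm and one grey radial fin, 12 mm thick, from the hub out to 48 mm from the axis; fin and hub stand 24 mm above the disc's top face, with a black line along the fin's top.
- dial_tip (a point): Point on the black line on the top of the dial's fin, 46 mm from the axis, 24 mm above the disc's top face. It turns with the dial; the fin points from the axis to it.
- dial (a joint): Angle of the dial, rad, growing clockwise seen from above. 15 clicks a turn: notches at whole multiples of 0.4189 rad (24 degrees). Starts at rest in notch 0, with the fin pointing anywhere (the bezel is set at a different angle each time); end stops at -0.17 and 3.94. About 3 to 4 N at the fin's outer part carries it over the hump half-way between notches; then it snaps ahead of the finger into the next notch and stays there when let go.
- start_button (a joint): Travel of the larger button in m: 0 up, 0.006 fully down. A spring returns it; about 5 N takes it fully down.
- start_button_top (a point): Centre of the top of the larger push button (start): plain grey cap of radius 17 mm in a dark round housing of radius 25 mm; the cap's top is 22 mm above the console's top. Pressed straight down. It may be the nearer or the farther of the two from the robot.
- stop_button (a joint): Travel of the smaller button in m, 0 up, 0.006 down. Must not be pressed.
- stop_button_top (a point): Centre of the top of the smaller push button (stop), grey cap of radius 9 mm, housing radius 17 mm, the same height, 70 mm from the larger one's centre. Leave it alone.
- frit_jar: Small glass jar with steel cap, 40 mm diameter, 50 mm high, on the console between dial and buttons. Loose bystander, leave it where it is. Origin: centre of its underside.
- blue_lid: Blue plastic ring lid, 56 mm diameter, 14 mm high, on the table before the console. Loose bystander, leave it where it is. Origin: centre of its underside.
- running_pliers: Pliers about 145 mm long, 15 mm high, black handles, lying beyond the console. Loose bystander, leave it where it is. Origin: centre of its underside.
- screwdriver: Screwdriver with dark wooden handle, 170 mm long, 26 mm thick, lying before the console. Loose bystander, leave it where it is. Origin: centre of its underside.
- glass_sheet: Amber glass sheet 120 x 90 x 6 mm, lying left of the console. Loose bystander, leave it where it is. Origin: centre of its underside.
- tape_measure: Black tape measure with round yellow sides, 60 x 40 x 58 mm, right of the console. Loose bystander, leave it where it is. Origin: centre of its underside.
- cleaner_bottle: White bottle with red cap, 60 mm diameter, 150 mm high, beyond the dial. Loose bystander, leave it where it is. Origin: centre of its underside.

How it is judged (in metres and radians):
On the way, in this order (a step that is already met when the one before it is completed fails the run):
1. the dial rests in the fourth notch clockwise from its start (value of joint dial between 1.55 and 1.801 rad and velocity of joint dial between -0.15 and 0.15 rad/s), for 0.3 s.
2. the larger button is pressed down (value of joint start_button above 0.0045 m and value of joint dial between 1.55 and 1.801 rad), for 0.05 s.
At the end, for the whole second after the job is handed in: The dial rests four clicks clockwise of where it started (within 0.3 click), and both buttons are up (within 1.5 mm) (value of joint dial between 1.55 and 1.801 rad and value of joint each of start_button, stop_button below 0.0015 m and velocity of joint dial between -0.05 and 0.05 rad/s); the robot touches nothing.
It fails at once if the larger button pressed while the dial is not four clicks from its start (value of joint start_button above 0.003 m and not (value of joint dial between 1.55 and 1.801 rad)).
It fails at once if the smaller button pressed (value of joint stop_button above 0.003 m).
It fails at once if the dial pinched or forced: more than 25 N of finger contact on it (contact force between the fingers and dial_base above 25 N).
It fails at once if a bystander lifted or moved by more than 25 mm (distance of any of frit_jar, blue_lid, running_pliers, screwdriver, glass_sheet, tape_measure, cleaner_bottle from where it was at the start of the episode above 0.025 m).
It also fails if it takes over 58 s, if anything falls off the work surface, if the arm or the gripper's body presses on something with over 40 N, if the wrist force passes 120 N, or if a joint passes its speed limit or range.

ROBOT

A 6-joint arm with a two-finger parallel gripper is mounted at the origin on the work surface. World frame = base frame: x ahead of the robot, y to its left, z up, the work surface at z = 0. Lengths are in m, angles in degrees, forces in N, time in s.
With the tool pointing down it reaches from about 0.35 to 0.875 m from the base axis. Payload 4.2 kg.
Tool frame: the origin (TCP) lies midway between the tips of the shut fingers; the grasp point (between the pads) lies 19 mm behind it; z points along the fingers, y is the line along which they close (so a half turn about z gives the same grasp; the last joint's range is limited). The gripper opens to 87 mm and grips with 3 to 60 N. Pads are 19 mm wide; open, the fingers measure 117 mm over their backs; the gripper's body (75 mm by 190 mm) begins 51 mm behind the grasp point.
Start: joints at [87.181, 22.042, 0.453, 0, -68.411, -14.817], TCP at [0.189, 0.596, 0.223] pointing down, gripper open.
Joint ranges: [-179.83, 179.83], [-69.29, 118.12], [-61.27, 80.66], [-181.25, 117.63], [-171.15, -9.14], [-177.46, 177.46]. Speed limits (degrees/s): [159.86, 159.86, 180, 180, 180, 180].

INTERFACE

Orientations are given as [roll, pitch, yaw] about the fixed x, y, z axes, in that order (R = Rz(yaw) Ry(pitch) Rx(roll)).
In Python, from workcell import env gives the robot as it stands. The module is installed in compiled form; this text tells all that it offers. Calls block until the motion is done:
- env.goto(position, orientation): joint-space move of the TCP to a pose.
- env.move_straight(position, rotation=None, rate=0.15, force_limit=None): straight line of the TCP; rotation=None keeps the orientation; rate is the mean speed in m/s. With force_limit (N) it stops when the force on the tool has changed by that much, and returns True; else False.
- env.set_joints(angles): joint-space move.
- env.gripper_to(opening, grasp_force=None): opening from 0.0 (shut) to 1.0 (fully open); grasp_force is the grip in N (None keeps the last); returns when the fingers have stopped.
- env.dwell(seconds).
- env.inverse_kinematics(position, orientation): joint angles nearest the present ones, or None.
- env.read_state(): the state.
- env.grab_frame(name): name is "scene" or "side" or "wrist"; returns a dict with "image" (400x640x3 uint8, blue, green, red), "fx", "fy", "cx", "cy" (pixels), "position" and "orientation" of the camera in the world. Camera axes: x right, y up, looking along -z (the intrinsics and any distortion apply to the point x, -y, -z); pixel columns grow to the right and rows downward; lengths in m; the calibration is good to about 2 mm. A picture is of the moment at which its call begins. There is no depth.
A pose or a line that the arm cannot do raises env.Unreachable and nothing moves.
- env.close_job(): hands the job in; it is judged then, once.
Trained networks look in a picture, given as the dict that the camera call returned (one of the last four; its "shot" number tells which), for a name from the list of things; names that differ only in an ending like _2 or _b are one class to them, and where a whole thing is asked for, a point or a joint stands for the part that bears it (a point fixed in the world has none). Each returns a list of dicts, best first, with "score" (0 to 1); they miss things now and then, are a little off and sometimes report something else, mostly with a low value. They report only what shows in the picture. A call takes as long as a camera call.
- env.search_frame(picture, thing): "xyz" ([x, y, z] in m, in world coordinates, good to about 4 mm: the middle of the surface that is visible of it).
- env.trace(picture, thing): "mask" (400x640 bool, what is visible of it).
The state is a dict: "clock": time; "joint_positions": joint angles; "qvel": joint speeds; "joint_torque": joint torques, N m; "position": TCP position; "tool_rot": TCP orientation; "force": force on the tool from outside, world axes, zero at the start; "wrist_torque": the same for the moment, N m; "opening": opening from 0.0 (shut) to 1.0 (fully open); "finger_force": force on a finger pad.
Only numpy, scipy, OpenCV 4.12 (cv2) and the standard library are available. Lean on these libraries where they do the work, as an engineer would, in place of code of your own. Each camera call takes 0.05 s, during which the arm holds its last target. There are 200 camera calls.

## Working session

There is one attempt and no reset: what is moved stays moved. The work goes in short steps, each a Python script; the robot and the scene stay as the last script left them, time stands still between calls to the robot, and variables do not carry over. Pictures are saved under pics/ and viewed, at most 10 in all, crops included, and the job is handed in when it is done.

```bash
mkdir -p pics; cat > h.py <<'E'
from workcell import env
import numpy as np, cv2
from scipy.spatial.transform import Rotation as R
E
python3 - <<'E'
from h import *
s=env.read_state(); print(s['clock'],s['position'],s['tool_rot'])
for c in ["scene","side"]:
    f=env.grab_frame(c); cv2.imwrite(f"pics/{c}0.png",f["image"])
    print(c,f["position"],f["orientation"],f["fx"],f["cx"],f["cy"],[k for k in f])
    for t in ["console","dial_base","dial_axis","dial_tip","start_button_top","stop_button_top","frit_jar","cleaner_bottle"]:
        print(t,[(np.round(r["xyz"],3).tolist(),round(r["score"],2)) for r in env.search_frame(f,t)[:2]])
E
```

```text
0.0 [0.18913088 0.59507387 0.22148884] [ 1.79878369e+02 -2.89749299e-03 -1.76491119e+01]
scene [ 0.98416384 -0.27589911  0.89337425] [32.91573391 -0.68405183 53.15587109] 486.2094482537555 313.47213413696613 195.8277519902478 ['image', 'fx', 'fy', 'cx', 'cy', 'position', 'orientation', 'shot']
console [([0.582, -0.019, 0.065], 0.74)]
dial_base [([0.542, 0.119, 0.085], 0.78)]
dial_axis [([0.543, 0.115, 0.083], 0.94)]
dial_tip [([0.54, 0.124, 0.079], 0.84), ([0.585, -0.227, 0.059], 0.37)]
start_button_top []
stop_button_top []
frit_jar [([0.551, 0.013, 0.112], 0.63)]
cleaner_bottle [([0.678, 0.191, 0.091], 0.57)]
side [0.50137702 0.80209268 0.81692401] [  47.18965081   -1.06036432 -172.78293705] 460.3304523660047 323.5446277263537 207.79457911734076 ['image', 'fx', 'fy', 'cx', 'cy', 'position', 'orientation', 'shot']
console [([0.554, 0.067, 0.067], 0.93)]
dial_base [([0.53, 0.14, 0.082], 0.6), ([0.524, -0.084, 0.088], 0.45)]
dial_axis [([0.534, 0.147, 0.083], 0.63)]
dial_tip [([0.532, 0.134, 0.082], 0.62)]
start_button_top [([0.528, -0.086, 0.086], 0.42)]
stop_button_top []
frit_jar [([0.539, 0.028, 0.104], 0.75)]
cleaner_bottle [([0.662, 0.222, 0.086], 0.71)]
```

View pics/scene0.png

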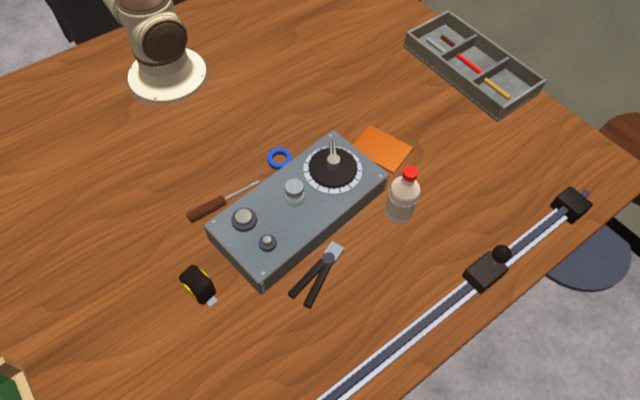

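View pics/side0.png

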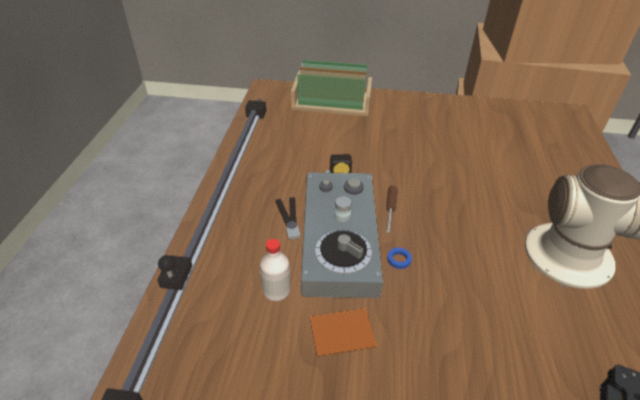

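Scene view: the dial is centred near (333,170) with the fin pointing up-image, its tip near (332,141). The large button is at (244,216), on the robot's side, and the small one at (267,240). In the side view the dial is at (344,250) with the fin pointing to (362,256), towards the robot. Next I project these pixels and go above for a close look.

```bash
cat >> h.py <<'E'
def ray(f,px,z):
    d=R.from_euler('xyz',f["orientation"],degrees=True).apply([(px[0]-f["cx"])/f["fx"],-(px[1]-f["cy"])/f["fy"],-1])
    p=np.array(f["position"]); return p+d*(z-p[2])/d[2]
def proj(f,P):
    c=R.from_euler('xyz',f["orientation"],degrees=True).inv().apply(np.array(P)-f["position"])
    return [f["cx"]+f["fx"]*c[0]/-c[2],f["cy"]-f["fy"]*c[1]/-c[2]]
E
python3 - <<'E'
from h import *
for c,pts in [("scene",dict(axis=(333,170,.073),tip=(332,141,.105),big=(244,216,.087),small=(267,240,.087),jar=(294,186,.115),bot=(410,172,.15))),
  ("side",dict(axis=(344,251,.073),tip=(363,256,.105),big=(354,184,.087),small=(326,183,.087),jar=(344,203,.115),bot=(273,246,.15)))]:
    f=env.grab_frame(c)
    for k,(u,v,z) in pts.items(): print(c,k,ray(f,(u,v),z).round(3))
env.gripper_to(0.0)
env.goto([0.50,0.08,0.36],[180,0,0])
f=env.grab_frame("wrist"); cv2.imwrite("pics/w0.png",f["image"]); print(f["position"],f["orientation"],f["fx"])
for t in ["dial_axis","dial_tip","dial_base","start_button_top","stop_button_top","frit_jar"]:
    print(t,[(np.round(r["xyz"],3).tolist(),round(r["score"],2)) for r in env.search_frame(f,t)[:2]])
print(env.read_state()['clock'],env.read_state()['joint_positions'])
E
```

```text
scene axis [0.538 0.122 0.073]
scene tip [0.495 0.15  0.105]
scene big [ 0.53  -0.09   0.087]
scene small [ 0.599 -0.084  0.087]
scene jar [0.546 0.017 0.115]
scene bot [0.67  0.198 0.15 ]
side axis [0.528 0.133 0.073]
side tip [0.487 0.17  0.105]
side big [ 0.523 -0.078  0.087]
side small [ 0.592 -0.072  0.087]
side jar [0.54  0.026 0.115]
side bot [0.663 0.209 0.15 ]
[0.57381377 0.08094647 0.52132762] [-1.56968332e+01 -1.74999294e-02 -8.99008631e+01] 292.02519635980684
dial_axis [([0.535, 0.124, 0.078], 0.59)]
dial_tip [([0.538, 0.126, 0.083], 0.77), ([0.527, -0.088, 0.089], 0.34)]
dial_base [([0.532, 0.122, 0.087], 0.6)]
start_button_top [([0.523, -0.089, 0.084], 0.68)]
stop_button_top [([0.595, -0.084, 0.085], 0.49)]
frit_jar [([0.548, 0.02, 0.114], 0.86)]
5.0833 [ 2.75144358e+01  6.35371224e+00 -1.23365909e+00  1.85540576e-04
 -8.24266748e+01  6.25119606e+01]
```

View pics/w0.png

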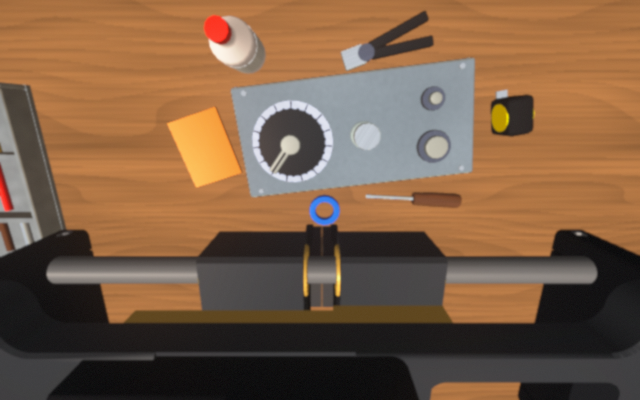

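The wrist view shows the dial at (292,142) with the fin down-left to (276,171), the jar at (366,136), the big button at (435,146) and the small one at (432,98). The fin's angle is about 153° in world terms. I'll take one closer look to refine the axis and the fin angle.

```bash
python3 - <<'E'
from h import *
env.goto([0.45,0.124,0.24],[180,0,0])
f=env.grab_frame("wrist"); im=f["image"]
c0=proj(f,[.535,.124,.081]); print("exp",c0)
ths=np.linspace(0,2*np.pi,72,endpoint=False)
cv2.imwrite("pics/w1.png",im)
import pickle; pickle.dump(f,open("f1.pkl","wb"))
for t in ["dial_axis","dial_tip"]:
    print(t,[(np.round(r["xyz"],3).tolist(),round(r["score"],2)) for r in env.search_frame(f,t)[:2]])
print(env.read_state()['clock'],env.read_state()['position'])
# dark disc
g=cv2.cvtColor(im,cv2.COLOR_BGR2GRAY); m=(g<60).astype(np.uint8); 
n,l,s,c=cv2.connectedComponentsWithStats(m); k=l[int(c0[1]),int(c0[0])]
best=[i for i in range(1,n) if s[i,4]>800]
for i in best: print(s[i],c[i])
E
```

```text
exp [np.float64(322.16389528968455), np.float64(104.3600163131974)]
dial_axis [([0.533, 0.124, 0.082], 0.81), ([0.404, 0.076, 0.016], 0.68)]
dial_tip [([0.536, 0.128, 0.085], 0.7), ([0.529, 0.124, 0.083], 0.48)]
5.8417 [0.45178719 0.1244088  0.24198834]
[ 582   44   58   59 1680] [619.41190476  73.90059524]
[ 308   63   58   91 2851] [340.44545773 109.64784286]
[    0   225   640   175 57820] [299.68836043 324.36751989]
[ 519  382  102   18 1781] [568.66816395 390.63615946]
```

View pics/w1.png

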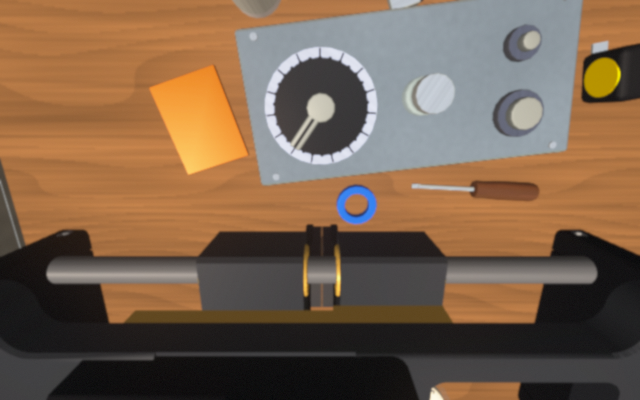

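Close view: the bezel is centred at about (321,105), the hub top is at (320,107) and the fin's end at (293,150). The fin is clear on both sides, so I compute the numbers and start the push.

```bash
python3 - <<'E'
from h import *
import pickle; f=pickle.load(open("f1.pkl","rb"))
a=ray(f,(321,105.5),.069);h=ray(f,(320.3,107),.105);t=ray(f,(293.5,150),.105)
print(a,h,t,np.degrees(np.arctan2(*(t-h)[1::-1])),np.linalg.norm(t-h))
# fin angle: bright pixels in annulus r 20-42mm at fin-top height around hub
g=cv2.cvtColor(f["image"],cv2.COLOR_BGR2GRAY)
P=[]
for u in range(255,390):
  for v in range(40,175):
    p=ray(f,(u,v),.105)-h
    if .018<np.hypot(p[0],p[1])<.036 and g[v,u]>120: P.append(p[:2])
P=np.array(P);m=P.mean(0);print(len(P),np.degrees(np.arctan2(m[1],m[0])),m)
for p in [(527,113,.087),(531,42,.087),(437,94,.115)]: print(ray(f,p[:2],p[2]))
E
```

```text
[0.53419277 0.1252441  0.069     ] [0.53175648 0.12586987 0.105     ] [0.48986901 0.15306749 0.105     ] 147.00425170402227 0.049942674838096814
186 145.79856223066076 [-0.0220062   0.01495621]
[ 0.52662981 -0.08953903  0.087     ]
[ 0.59364337 -0.08072049  0.087     ]
[0.54336369 0.01677669 0.115     ]
```

```bash
cat >> h.py <<'E'
C=np.array([.533,.1255]); TH0=147.; RR=.036
def pose(phi,z=.092,off=.0155):  # finger whose front would touch a fin at angle phi
    a=np.radians(phi); e=np.array([np.cos(a),np.sin(a)]); t=np.array([-e[1],e[0]])
    return [*(C+RR*e+off*t),z],[180,0,phi-90]
def sweep(a,b,step=6):
    n=max(1,int(np.ceil(abs(b-a)/step)))
    for d in np.linspace(a,b,n+1)[1:]:
        p,o=pose(TH0-d)
        hit=env.move_straight(p,o,rate=.03,force_limit=12)
        s=env.read_state(); print(round(d,1),"F",np.round(s["force"],1),"t",round(s["clock"],2),"err",np.round((s["position"]-p)*1e3,1))
        if hit: print("HIT"); return False
    return True
E
python3 - <<'E'
from h import *
p,o=pose(TH0+25,.16); env.goto(p,o)
p,o=pose(TH0+25); print(env.move_straight(p,o,rate=.06,force_limit=6), env.read_state()["force"])
sweep(-25,66)
f=env.grab_frame("wrist"); cv2.imwrite("pics/w2.png",f["image"])
f=env.grab_frame("side"); cv2.imwrite("pics/s2.png",f["image"][180:310,260:440].repeat(3,0).repeat(3,1))
E
```

```text
False [-0.05078517 -1.20063127  0.18625211]
-19.3 F [-0.   0.4  0. ] t 8.75 err [0.2 0.1 0.4]
-13.6 F [-0.1 -0.3 -0.7] t 9.03 err [ 0.1 -0.   0.1]
-7.9 F [ 0.4 -0.2 -0.5] t 9.32 err [-0.  -0.1  0. ]
-2.2 F [-0.5 -0.4  0.2] t 9.6 err [-0.3 -0.4 -0.1]
3.4 F [-0.7 -3.3 -0. ] t 9.88 err [-0.5 -0.7 -0.1]
9.1 F [-0.4 -0.1  0.1] t 10.17 err [0.4 0.5 0.1]
14.8 F [ 0.3 -0.5  0.6] t 10.45 err [0.2 0.3 0.1]
20.5 F [-0.9  0.1 -0.3] t 10.73 err [-0.3 -0.2 -0.1]
26.2 F [-2.5 -0.9  1.5] t 11.02 err [-0.9 -0.8 -0.2]
31.9 F [ 0.5 -0.1  0. ] t 11.3 err [0.8 0.6 0.2]
37.6 F [ 0.4 -0.4  0.2] t 11.58 err [0.4 0.3 0.1]
43.2 F [-0.7 -0.7  0.1] t 11.87 err [-0.1 -0.1 -0.1]
48.9 F [-3.2 -0.9  2.3] t 12.15 err [-1.  -0.5 -0.2]
54.6 F [-0.6 -0.2  0.1] t 12.43 err [0.4 0.1 0. ]
60.3 F [-0.6 -0.1 -0.6] t 12.72 err [0.4 0.2 0.1]
66.0 F [-0.1  0.  -0.7] t 13.0 err [ 0.  0. -0.]
```

View pics/w2.png

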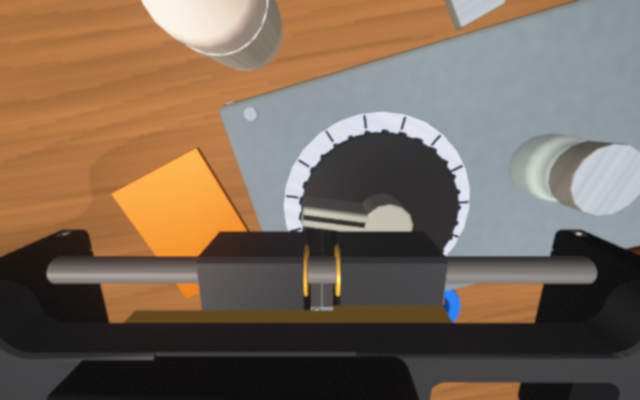

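View pics/s2.png

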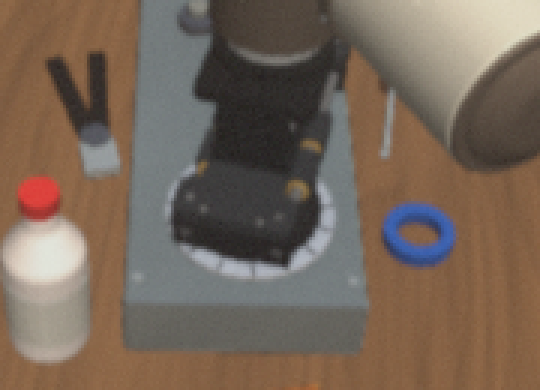

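The wrist view shows the fin running from the hub at (388,215) to (305,213), about 72–75° in world terms. That means three clicks are done, which agrees with the three force peaks. One more click needs a push to about 83° on this scale. Then I back off, lift and look.

```bash
python3 - <<'E'
from h import *
sweep(66,83,3)
sweep(83,65)
p,o=pose(TH0-65,.24); env.move_straight(p,o,rate=.15)
env.goto([0.45,0.05,0.24],[180,0,0])
f=env.grab_frame("wrist"); cv2.imwrite("pics/w3.png",f["image"])
import pickle; pickle.dump(f,open("f3.pkl","wb"))
for t in ["start_button_top","stop_button_top"]:
    print(t,[(np.round(r["xyz"],3).tolist(),round(r["score"],2)) for r in env.search_frame(f,t)[:2]])
h=np.array([.532,.126,.105]);g=cv2.cvtColor(f["image"],cv2.COLOR_BGR2GRAY);P=[]
c=proj(f,h);print(c)
for u in range(int(c[0])-70,int(c[0])+70):
  for v in range(max(0,int(c[1])-70),int(c[1])+70):
    p=ray(f,(u,v),.105)-h
    if .02<np.hypot(p[0],p[1])<.036 and g[v,u]>120: P.append(p[:2])
m=np.mean(P,0);print(len(P),np.degrees(np.arctan2(m[1],m[0])),m, "want",TH0-96)
E
```

```text
68.8 F [-2.3 -0.5  0.1] t 13.35 err [-0.6 -0.2 -0.1]
71.7 F [-3.7  0.2  2.1] t 13.6 err [-0.9 -0.3 -0.1]
74.5 F [-2.5 -0.4  0.3] t 13.85 err [-0.3 -0.3 -0.2]
77.3 F [-0.1  0.3  0.5] t 14.1 err [ 0.4  0.1 -0. ]
80.2 F [0.1 0.4 0.1] t 14.35 err [0.8 0.3 0.2]
83.0 F [ 1.2  0.1 -0.6] t 14.6 err [0.3 0.1 0.1]
77.0 F [ 0.1 -0.4 -0.1] t 14.88 err [-0.   0.1  0.1]
71.0 F [-1.  -0.2  0.6] t 15.17 err [0.2 0.  0.1]
65.0 F [-0.4  0.3 -0.2] t 15.45 err [0.2 0.1 0.1]
start_button_top [([0.524, -0.092, 0.088], 0.64)]
stop_button_top [([0.594, -0.081, 0.082], 0.63), ([0.537, 0.128, 0.084], 0.19)]
[np.float64(242.74882750217455), np.float64(104.65492793638515)]
185 50.355014511738716 [0.01770689 0.02136977] want 51.0
```

View pics/w3.png

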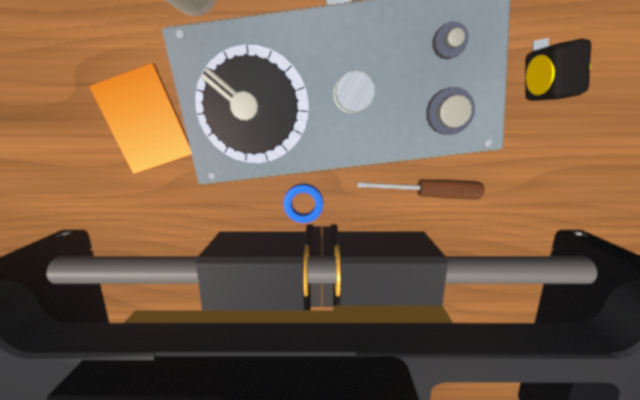

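The fin now stands at 50°, against 145.8° at the start, so it has turned 95.4°, which is four clicks. The large button's cap is at (456,111), well apart from the small one at (456,38). Now the press.

```bash
python3 - <<'E'
from h import *
import pickle; f=pickle.load(open("f3.pkl","rb"))
b=ray(f,(456,111),.087); print(b)
b=(b[:2]+[.525,-.090])/2
env.goto([*b,.16],[180,0,0])
env.move_straight([*b,.094],rate=.08,force_limit=6)
for z in np.arange(.090,.0755,-.001):
    hit=env.move_straight([*b,z],rate=.02,force_limit=8)
    s=env.read_state(); print(round(z,4),s["position"][2].round(4),s["force"].round(1),hit)
    if hit or s["force"][2]>9: break
env.dwell(.2); print(env.read_state()["force"].round(1))
env.move_straight([*b,.2],rate=.1)
f=env.grab_frame("wrist"); print(env.read_state()["clock"])
E
```

```text
[ 0.52624076 -0.08956889  0.087     ]
0.09 0.09 [ 0.1  0.1 -0. ] False
0.089 0.089 [-0.5  0.2 -1.1] False
0.088 0.0879 [ 1.   0.4 -0.2] False
0.087 0.0872 [-0.5 -0.3  1.5] False
0.086 0.0862 [-0.   0.3  0.4] False
0.085 0.0851 [-0.2 -0.   2.7] False
0.084 0.0841 [-0.5 -0.3  4. ] False
0.083 0.0831 [ 0.2 -0.4  3.4] False
0.082 0.0821 [-0.7  0.7  5. ] False
0.081 0.0814 [-0.7  0.4  5.8] False
0.08 0.0813 [-2.8  1.1 11.2] False
[-2.3  1.4 11.7]
23.5
```

The button bottomed out at z = 0.081, which is the full 6 mm, and then came back up. Handing in.

```bash
python3 - <<'E'
from h import *
env.dwell(.3); print(env.read_state()["force"].round(1)); print(env.close_job())
E
```

```text
[-0.1 -0.6  0.1]
the job is handed in; nothing more can be done
None
```

I turned the dial four clicks clockwise (95° measured on camera), pressed the larger button its full 6 mm and let it up, and handed the job in at about 24 s; the call returned no verdict.

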